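# Clear the flat-lap grinder and take off its hub cap

### The job

The grinding disc on the blue flat-lap grinder is due for a change. Hold the scraper block and wipe the three tile shards off the disc into the white drip tray around it (use the scraper, not your fingers), then set the scraper back down on the bench. Then undo the orange hub cap - nobody knows whether this spindle's thread is left- or right-handed, so try it both ways to find out - lift it off, and finish still holding it about 10 cm above the disc, leaving the jars and the bowl where they stand.

Things in the scene. Friction and masses are not known exactly. Their poses are not given: they have to be found in the camera images.
- lap: Flat-lap grinder, fixed, control panel facing its own -x. Origin under the spindle at bench level, z up. Blue housing 270 x 270 mm; on it an open square white drip tray, 270 x 270 mm outside, walls 5 mm, floor 71 mm and wall tops 98 mm above the bench. Behind it (x 200 to 300 mm, 85 mm to either side) stands its drive unit, a grey box 160 mm high with its handle.
- disc: Round grey grinding disc in the middle of the tray, diameter 180 mm, 8 mm thick, origin at the centre of its underside (92 mm above the bench); its top is 100 mm above the bench. Locked: it does not turn. A gap at least 40 mm wide and 29 mm deep runs round it inside the tray.
- hub (a point): Centre of the disc's top face, on the spindle axis, 100 mm above the bench; axes as the grinder's. Here a spindle stub 17 mm tall, hidden in the cap, carries a coarse two-start thread, left- or right-handed from start to start. A cap not undone cannot be pulled off.
- cap: Orange knob, diameter 50, height 42 mm, 0.12 kg, white line across its top along its x. Origin: centre of its underside, on the disc; z up. Solid from 20 mm up: grip there. Wrong way: stops within 0.2 rad (0.35 forced), fingers slip. Right way (from above: counter-clockwise if right-hand thread, else clockwise) it turns easily; 1.1 to 1.6 rad from the start it lifts off. No rise needed while turning.
- shard0: Shard of a glazed tile, terracotta with a green top, 26 x 17 x 8 mm (its x, y, z), 12 g, lying flat and loose on the disc. Origin at the centre of its underside. The three lie together on one side of the cap (any side), 40 to 80 mm from the spindle axis, in a strip 110 mm long that runs past the cap.
- shard1: Shard of a glazed tile, terracotta with a green top, 22 x 19 x 8 mm (its x, y, z), 12 g, lying flat and loose on the disc. Origin at the centre of its underside. The three lie together on one side of the cap (any side), 40 to 80 mm from the spindle axis, in a strip 110 mm long that runs past the cap.
- shard2: Shard of a glazed tile, terracotta with a green top, 24 x 15 x 8 mm (its x, y, z), 12 g, lying flat and loose on the disc. Origin at the centre of its underside. The three lie together on one side of the cap (any side), 40 to 80 mm from the spindle axis, in a strip 110 mm long that runs past the cap.
- scraper: The scraper block, standing loose on the bench to the left or right of the grinder. Origin at the centre of its underside, z up. Length 80 mm along its y. Lower part (black rubber sole and beech) 28 mm thick along its x, up to 30 mm high; above that a beech grip 22 mm thick along x and 76 mm long, up to 72 mm high. About 0.12 kg.
- jar_green: Bystander: six-sided glass jar of green pigment with a white lid, 68 mm across, 116 mm high, loose. Origin at the centre of its underside.
- jar_teal: Bystander: six-sided glass jar of teal pigment with a white lid, 72 mm across, 126 mm high, loose. Origin at the centre of its underside.
- bowl: Bystander: green glazed bowl, 110 mm across, 50 mm high, loose. Origin at the centre of its underside.
There are look-alikes about, which are no part of the job. Leave any green or turquoise look-alike of the scraper alone.

How it is judged (in metres and radians):
On the way, in this order (a step that is already met when the one before it is completed fails the run):
1. all three shards lie in the drip tray while the cap is still on its spindle (z of shard0 in the frame of lap between 0.06 and 0.096 m and x of shard0 in the frame of lap between -0.13 and 0.13 m and y of shard0 in the frame of lap between -0.13 and 0.13 m and z of shard1 in the frame of lap between 0.06 and 0.096 m and x of shard1 in the frame of lap between -0.13 and 0.13 m and y of shard1 in the frame of lap between -0.13 and 0.13 m and z of shard2 in the frame of lap between 0.06 and 0.096 m and x of shard2 in the frame of lap between -0.13 and 0.13 m and y of shard2 in the frame of lap between -0.13 and 0.13 m and z of cap in the frame of hub below 0.012 m and horizontal distance between cap and hub below 0.008 m), for 0.2 s.
2. the scraper is set down on the bench, the cap still on (height (world z) of scraper between -0.01 and 0.025 m and linear speed of scraper below 0.03 m/s and contact force between the fingers and scraper below 0.1 N and z of cap in the frame of hub below 0.012 m and horizontal distance between cap and hub below 0.008 m), for 0.2 s.
3. the cap is off its spindle and held up by the fingers (z of cap in the frame of hub above 0.06 m and contact force between the fingers and cap above 1 N), for 0.3 s.
At the end, for the whole second after the job is handed in: Fingers hold the cap still, within 35 degrees of upright, its underside 60 to 300 mm above the disc, clear of grinder and scraper; all shards lie in the drip tray below the disc's top; the scraper rests on the bench; jars and bowl stand within 30 mm of their start (all of step 3 and z of shard0 in the frame of lap between 0.06 and 0.096 m and x of shard0 in the frame of lap between -0.13 and 0.13 m and y of shard0 in the frame of lap between -0.13 and 0.13 m and z of shard1 in the frame of lap between 0.06 and 0.096 m and x of shard1 in the frame of lap between -0.13 and 0.13 m and y of shard1 in the frame of lap between -0.13 and 0.13 m and z of shard2 in the frame of lap between 0.06 and 0.096 m and x of shard2 in the frame of lap between -0.13 and 0.13 m and y of shard2 in the frame of lap between -0.13 and 0.13 m and z of cap in the frame of hub below 0.3 m and angle between cap's own z axis and vertical below 0.6 rad and linear speed of cap below 0.05 m/s and contact force between cap and lap below 0.1 N and contact force between cap and scraper below 0.1 N and height (world z) of scraper between -0.01 and 0.025 m and linear speed of scraper below 0.03 m/s and distance of each of jar_green, jar_teal, bowl from where it was at the start of the episode below 0.03 m and angle between each of jar_green, jar_teal, bowl's own z axis and vertical below 0.3 rad); the arm keeps its last pose, push and grip.
It fails at once if the robot touches a shard itself instead of wiping with the scraper (contact force between any of the fingers, the arm and shard0 above 0.5 N or contact force between any of the fingers, the arm and shard1 above 0.5 N or contact force between any of the fingers, the arm and shard2 above 0.5 N).
It fails at once if a jar or the bowl is knocked more than 30 mm or over (distance of any of jar_green, jar_teal, bowl from where it was at the start of the episode above 0.03 m or angle between any of jar_green, jar_teal, bowl's own z axis and vertical above 0.5 rad).
It also fails if it takes over 61 s, if anything falls off the work surface, if the arm or the gripper's body presses on something with over 40 N, if the wrist force passes 120 N, or if a joint passes its speed limit or range.

### The arm

A 6-joint arm with a two-finger parallel gripper is mounted at the origin on the work surface. World frame = base frame: x ahead of the robot, y to its left, z up, the work surface at z = 0. Lengths are in mm, angles in rad, forces in N, time in s.
With the tool pointing down it reaches from about 275 to 750 mm from the base axis. Payload 10.2 kg.
Tool frame: the origin (TCP) lies between the finger pads; the fingertips stand 11 mm ahead of it and the grasp point (between the pads) lies 8 mm behind it; z points along the fingers, y is the line along which they close (so a half turn about z gives the same grasp; the last joint's range is limited). The gripper opens to 85 mm and grips with 20 to 120 N. Pads are 22 mm wide; open, the fingers measure 114 mm over their backs; the gripper's body (76 mm by 85 mm) begins 54 mm behind the grasp point. The pads swing forward as they close: fully open they stand 13 mm farther back than shut.
Start: joints at [0.88, 0.313, 1.498, -0, 1.331, -0.223], TCP at [236.748, 468.595, 242.294] pointing down, gripper open.
Joint ranges: [-2.94, 2.94], [-0.97, 2.17], [0.19, 2.56], [-1.23, 4.37], [0.02, 3.11], [-2.88, 2.88]. Speed limits (rad/s): [2.39, 2.39, 3.01, 3.14, 3.14, 3.14].

### API

Orientations are given as a unit quaternion [w, x, y, z].
In Python, from rig import sense, eyes, finish_job gives the robot as it stands.
- The arm moves only by the shell command python3 -m jog 'ROWS' [FORCE]. ROWS is JSON, a list of rows, each a list of 7 numbers: the shift along the tool's x, y, z in m, then the turn, a rotation vector about the tool's x, y, z in rad, then the finger opening in m, from 0 to 0.0854. In form: [[dx, dy, dz, rx, ry, rz, gripper], ...]. A call has 1 to 5 rows; each row shifts and turns the commanded pose from where the row before left it, along the tool's axes as they then stand; what a row does not reach is not made up. A row lasts 1/10 s, in which the tool goes at most 50 mm and 8.59 degrees, less where a joint would pass 70% of its speed; a pose out of reach is approached as far as the arm can. A call is refused whole if a number of a shift passes 0.05 or a number of a turn 0.15, either way. A call with a gripper value outside its range is refused whole. The fingers move at their own pace and stop on an object; FORCE is the grip in N (left out, the last holds). Time passes only in rows, so rows that do not move let the fingers close. It gives the time, the measured TCP pose, the force, the opening and the grip force at its end, in the units of the state.
- sense(): the state, without advancing time (a new reading comes with each control period).
- eyes.capture(name): name is "scene" or "top"; returns the picture (384x512x3 uint8, red, green, blue); there is no depth.
- eyes.calibration(name): a dict with "fx", "fy", "cx", "cy" (pixels), "cam_to_world" (4x4, takes a point from camera to world coordinates). Camera axes: x right, y down, z forward; pixel columns grow to the right and rows downward; lengths in mm; the calibration is good to about 2 mm. A picture is of the moment at which its call begins. calibration takes no time and is no camera call.
- finish_job(): hands the job in; it is judged then, once.
The state is a dict: "time_s": time; "joints": joint angles; "dq": joint speeds; "tau": joint torques, N m; "eef_pos": TCP position; "ee_rot": TCP orientation; "force": force on the tool from outside, world axes, zero at the start; "wrist_torque": the same for the moment, N m; "grip_width": opening from 0.0 (shut) to 1.0 (fully open); "grip_force": force on a finger pad.
Only numpy, scipy, OpenCV 4.12 (cv2) and the standard library are available. Lean on these libraries where they do the work, as an engineer would, in place of code of your own. Each camera call takes 0.05 s, during which the arm holds its last target. There are 200 camera calls.

## Working session

There is one attempt and no reset: what is moved stays moved. The work goes in short steps, Python scripts to look and compute and a shell command to move; the robot and the scene stay as the last step left them, time stands still between calls to the robot, and variables do not carry over. Pictures are saved under pics/ and viewed, at most 12 in all, crops included, and the job is handed in when it is done.

```bash
mkdir -p pics; python3 - <<'E'
from rig import sense, eyes
import cv2
for n in("scene","top"):
    im=eyes.capture(n); cv2.imwrite(f"pics/{n}0.png",cv2.resize(im[:,:,::-1],(800,600),interpolation=cv2.INTER_CUBIC))
    cv2.imwrite(f"pics/raw_{n}0.png",im[:,:,::-1])
    c=eyes.calibration(n);print(n,c)
print(sense())
E
```

```text
scene {'fx': 389.36600470846173, 'fy': 389.36600470846173, 'cx': 261.9047091959925, 'cy': 183.9641578490655, 'cam_to_world': array([[-1.43628545e-01,  8.67815573e-01, -4.75675281e-01,
         1.01644956e+03],
       [ 9.89531331e-01,  1.19091772e-01, -8.15162202e-02,
         5.54879923e+01],
       [-1.40920330e-02, -4.82403650e-01, -8.75835677e-01,
         1.05256977e+03],
       [ 0.00000000e+00,  0.00000000e+00,  0.00000000e+00,
         1.00000000e+00]])}
top {'fx': 437.3611545812632, 'fy': 437.3611545812632, 'cx': 248.74707688508357, 'cy': 194.04337811448957, 'cam_to_world': array([[-2.28212612e-02, -9.91256748e-01,  1.29958643e-01,
         3.57150934e+02],
       [-9.99204441e-01,  2.68681364e-02,  2.94718060e-02,
        -5.90243925e+01],
       [-3.27058732e-02, -1.29182669e-01, -9.91081310e-01,
         1.01836081e+03],
       [ 0.00000000e+00,  0.00000000e+00,  0.00000000e+00,
         1.00000000e+00]])}
{'time_s': 0.1, 'joints': array([ 8.79537842e-01,  3.13411861e-01,  1.49835716e+00,  8.87314181e-06,
        1.33099624e+00, -2.23401735e-01]), 'dq': array([ 0.00080333, -0.00144746, -0.00177188, -0.00033772,  0.00064474,
        0.00076565]), 'tau': array([ 2.29974125e-03, -4.12902939e+01, -2.60138404e+01, -1.95380717e-04,
        3.16993559e-03, -1.12378015e-05]), 'eef_pos': array([236.63149918, 468.40798952, 241.7846678 ]), 'ee_rot': array([-2.62750143e-04,  2.31801669e-01,  9.72762891e-01, -5.24147508e-04]), 'force': array([-0.45797777, -0.55042801,  0.69116809]), 'wrist_torque': array([-0.00070468, -0.03404657, -0.06991297]), 'grip_force': 0.0, 'grip_width': 0.999110149834439}
```

View pics/scene0.png

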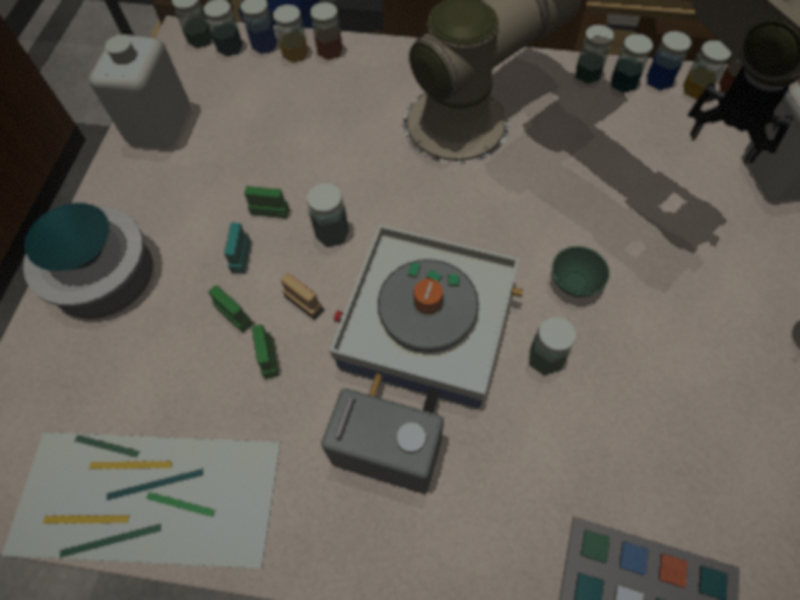

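View pics/top0.png

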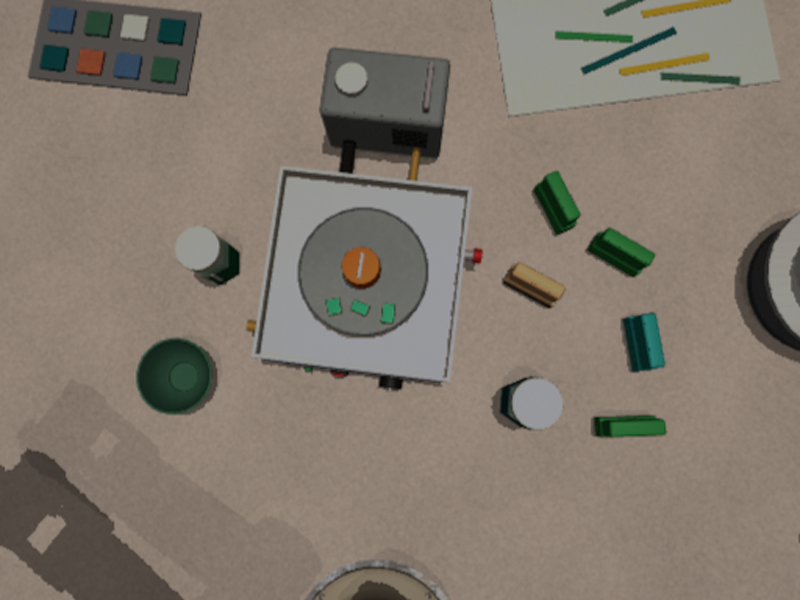

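The pictures show the beech scraper at top (535,284) / scene (301,296). Look-alikes are green blocks at top (557,202), (622,251) and (630,427), and a teal one at (645,342). The cap is at (361,267), with shards at (334,306), (360,308) and (388,314), on the robot side of the disc. By the description (beech with a black sole), the choice is (535,284). I'll check it in a close crop.

```bash
cat > h.py <<'E'
import numpy as np
from rig import eyes, sense
from scipy.spatial.transform import Rotation as R
def px(n,u,v,z):
    c=eyes.calibration(n);T=np.array(c["cam_to_world"])
    d=T[:3,:3]@[(u-c["cx"])/c["fx"],(v-c["cy"])/c["fy"],1]
    return T[:3,3]+d*(z-T[2,3])/d[2]
def proj(n,p):
    c=eyes.calibration(n);T=np.array(c["cam_to_world"])
    q=T[:3,:3].T@(np.array(p)-T[:3,3]);return np.array([c["fx"]*q[0]/q[2]+c["cx"],c["fy"]*q[1]/q[2]+c["cy"]])
def rot():
    s=sense();w,x,y,z=s["ee_rot"];return s,R.from_quat([x,y,z,w])
def todo(target,yaw=None):
    "print shift in tool axes (m) to world target mm and turn about tool z for tool-y direction yaw (mod pi), tool down"
    s,r=rot();d=r.inv().apply(np.array(target)-s["eef_pos"])/1000
    y=r.apply([0,1,0]);cur=np.arctan2(y[1],y[0])
    out=[s["time_s"],s["eef_pos"].round(1),"shift",d.round(4),"ycur",round(cur,3),"j6",s["joints"][5].round(2)]
    if yaw is not None: out+=["rz",round(-((yaw-cur+np.pi/2)%np.pi-np.pi/2),3)]
    z=r.apply([0,0,1]);out+=["z",z.round(3)]
    print(*out)
E
python3 - <<'E'
import cv2,numpy as np
im=cv2.imread("pics/raw_top0.png")
a=cv2.resize(im[155:205,315:370],(440,400),interpolation=cv2.INTER_CUBIC) # x8
b=cv2.resize(im[120:220,185:275],(360,400),interpolation=cv2.INTER_CUBIC) #x4
cv2.imwrite("pics/crop1.png",np.clip(np.hstack([a,b]).astype(float)*1.4,0,255).astype(np.uint8))
E
```

```text
(no output)
```

View pics/crop1.png

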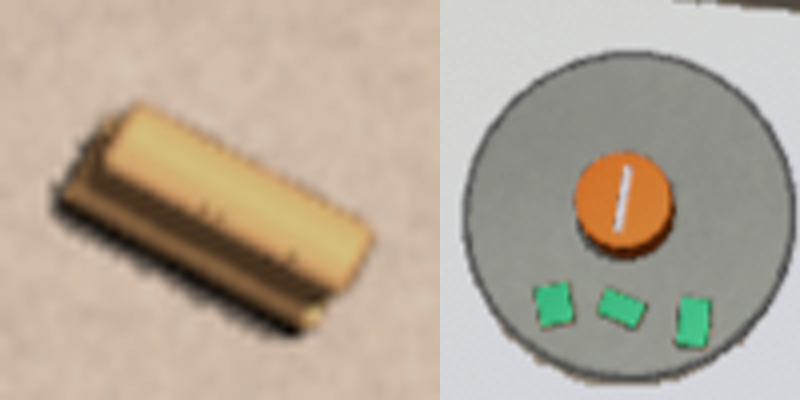

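The crop confirms the beech scraper with a dark sole: grip-top corners at crop (140,103), (375,237), (345,292) and (105,162). The shards are at (554,304), (622,308) and (694,322), and the cap top is at (624,199).

```bash
python3 - <<'E'
from h import *
A=lambda u,v:((u+.5)/8-.5+315,(v+.5)/8-.5+155)
B=lambda u,v:((u-440+.5)/4-.5+185,(v+.5)/4-.5+120)
cs=[px("top",*A(*p),72) for p in[(140,103),(375,237),(345,292),(105,162)]]
print("grip corners",np.round(cs,1)); c=np.mean(cs,0); d=cs[1]-cs[0]+cs[2]-cs[3]
print("center",c,"yaw long",np.arctan2(d[1],d[0]),[np.linalg.norm(cs[i]-cs[i-1]) for i in range(4)])
S=lambda u,v:((u+.5)*.64-.5,(v+.5)*.64-.5)
disc=px("top",*B(630,216),100);cap=px("top",*B(624,199),142)
print("disc",disc,"cap",cap)
for p in[(554,304),(622,308),(694,322)]:
    q=px("top",*B(*p),108);print("shard",q.round(1),(q-disc)[:2].round(1))
print("cap line",np.diff([px("top",*B(*p),142) for p in[(618,230),(628,168)]],axis=0))
# tray outer corners (top 98)
t=[px("top",*S(*p),98) for p in[(283,170),(470,188),(448,380),(255,357)]]
print("tray",np.round(t,1),np.mean(t,0))
for n,u,v,z in[("jar_teal?",535,404,126),("jar2",201,250,120),("bowl",174,375,50)]: print(n,px("top",*S(u,v),z))
print("scene grip top",px("scene",*S(301,289),72), "disc",px("scene",*S(429,305),100),"cap",px("scene",*S(430,289),142))
todo([c[0],c[1],150])
E
```

```text
grip corners [[ 535.  -214.5   72. ]
 [ 496.2 -276.1   72. ]
 [ 481.4 -267.2   72. ]
 [ 518.9 -204.2   72. ]]
center [ 507.85151761 -240.48029435   72.        ] yaw long -2.1202225451651344 [np.float64(19.069749288221345), np.float64(72.82110816446117), np.float64(17.29561221250418), np.float64(73.33432945564387)]
disc [522.47255275   2.76482861 100.        ] cap [523.79354787   2.84506564 142.        ]
shard [475.2  43.1 108. ] [-47.3  40.4]
shard [472.1   7.3 108. ] [-50.4   4.5]
shard [463.7 -30.4 108. ] [-58.8 -33.1]
cap line [[31.96611921 -5.66554704  0.        ]]
tray [[ 670.5  112.6   98. ]
 [ 635.9 -147.5   98. ]
 [ 372.7 -108.2   98. ]
 [ 409.7  151.4   98. ]] [522.18929615   2.06343105  98.        ]
jar_teal? [ 338.95898686 -217.06341652  126.        ]
jar2 [554.7585137  220.26847607 120.        ]
bowl [389.66589948 278.50175956  50.        ]
scene grip top [ 513.74537778 -233.58336989   72.        ] disc [528.77261387   5.79288546 100.        ] cap [519.61313933   5.73573151 142.        ]
0.1 [236.6 468.4 241.8] shift [-0.5618 -0.5103  0.0922] ycur 1.103 j6 -0.22 z [-0.001 -0.001 -1.   ]
```

```bash
R='[-0.035,-0.032,0.0025,0,0,0,0.06]'; for i in 1; do :; done
python3 -m jog '[[-0.035,-0.032,0.0025,0,0,0,0.06],[-0.035,-0.032,0.0025,0,0,0,0.06],[-0.035,-0.032,0.0025,0,0,0,0.06],[-0.035,-0.032,0.0025,0,0,0,0.06]]' >/dev/null
python3 -m jog '[[-0.035,-0.032,0.0025,0,0,0,0.06],[-0.035,-0.032,0.0025,0,0,0,0.06],[-0.035,-0.032,0.0025,0,0,0,0.06],[-0.035,-0.032,0.0025,0,0,0,0.06]]' >/dev/null
python3 -m jog '[[-0.035,-0.032,0.0025,0,0,0,0.06],[-0.035,-0.032,0.0025,0,0,0,0.06],[-0.035,-0.032,0.0025,0,0,0,0.06],[-0.035,-0.032,0.0025,0,0,0,0.06]]' >/dev/null
python3 -m jog '[[-0.035,-0.032,0.0025,0,0,0,0.06],[-0.035,-0.032,0.0025,0,0,0,0.06],[-0.035,-0.032,0.0025,0,0,0,0.06],[-0.035,-0.032,0.0025,0,0,0,0.06]]' >/dev/null
python3 -m jog '[[0,0,0,0,0,0.15,0.06],[0,0,0,0,0,0.15,0.06],[0,0,0,0,0,0.15,0.06],[0,0,0,0,0,0.15,0.06],[0,0,0,0,0,0.15,0.06]]' >/dev/null
python3 -m jog '[[0,0,0,0,0,0.15,0.06],[0,0,0,0,0,0.15,0.06],[0,0,0,0,0,0.15,0.06],[0,0,0,0,0,0.15,0.06],[0,0,0,0,0,0.15,0.06]]' >/dev/null
python3 -m jog '[[0,0,0,0,0,0.15,0.06],[0,0,0,0,0,0,0.06],[0,0,0,0,0,0,0.06]]'
python3 -c "
from h import *
todo([508.5,-240,48],-0.55)"
```

```text
time_s: 3.0
eef_pos: [505.6, -240.8, 202.1]
ee_rot: [-0.0, 0.871, 0.492, -0.0]
force: [-0.0, -0.1, 0.2]
grip_width: 0.701
grip_force: 0.0
3.0 [ 505.6 -240.8  202.1] shift [0.0022 0.0021 0.1541] ycur -0.543 j6 -0.11 rz 0.007 z [-0.  0. -1.]
```

```bash

python3 -m jog '[[0.002,0.002,0.035,0,0,0,0.06],[0,0,0.04,0,0,0,0.06],[0,0,0.04,0,0,0,0.06],[0,0,0.025,0,0,0,0.06],[0,0,0.014,0,0,0,0.06]]'
python3 -m jog '[[0,0,0,0,0,0,0.06],[0,0,0,0,0,0,0.0],[0,0,0,0,0,0,0.0],[0,0,0,0,0,0,0.0],[0,0,0,0,0,0,0.0]]' 50
python3 -m jog '[[0,0,0,0,0,0,0.0],[0,0,0,0,0,0,0.0]]' 50
python3 - <<'E'
from h import *
import cv2
im=eyes.capture("scene");cv2.imwrite("pics/s1.png",cv2.resize(im[130:290,120:340,::-1],(800,582),interpolation=cv2.INTER_CUBIC))
E
```

```text
time_s: 3.5
eef_pos: [507.7, -239.7, 46.1]
ee_rot: [-0.001, 0.871, 0.491, -0.001]
force: [-0.2, 0.6, -0.8]
grip_width: 0.702
grip_force: 0.0
time_s: 4.0
eef_pos: [509.1, -240.7, 49.7]
ee_rot: [0.001, 0.872, 0.49, 0.001]
force: [0.4, 0.3, 6.7]
grip_width: 0.251
grip_force: 49.3
time_s: 4.2
eef_pos: [509.1, -240.7, 49.7]
ee_rot: [0.001, 0.872, 0.49, 0.001]
force: [0.0, 0.3, 6.4]
grip_width: 0.252
grip_force: 49.3
```

View pics/s1.png

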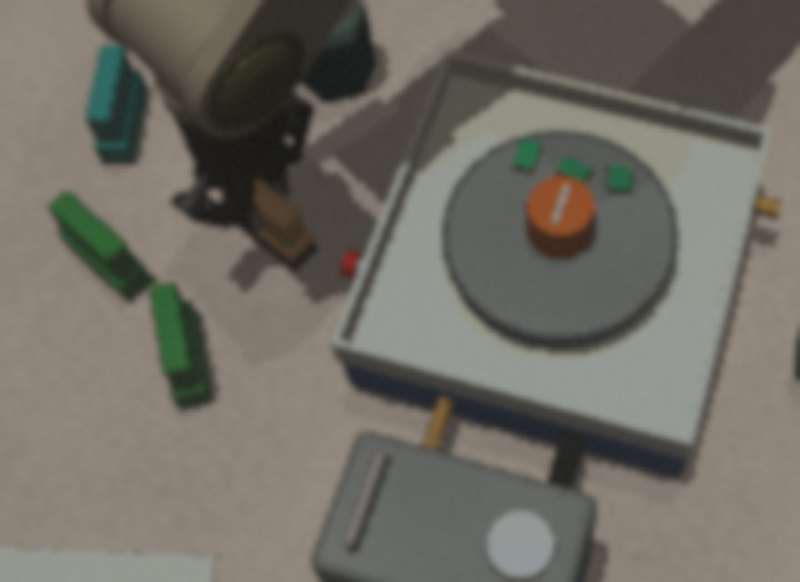

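The scene crop shows the gripper straddling the beech block at (280,220). The disc, cap and three shards are untouched. Lifting next.

```bash

python3 -m jog '[[0,0,-0.02,0,0,0,0.0],[0,0,-0.04,0,0,0,0.0],[0,0,-0.04,0,0,0,0.0],[0,0,-0.04,0,0,0,0.0],[0,0,-0.02,0,0,0,0.0]]' 60
python3 -m jog '[[0,0,0,0,0,0.15,0.0],[0,0,0,0,0,0.15,0.0],[0,0,0,0,0,0.15,0.0],[0,0,0,0,0,0.15,0.0]]' >/dev/null
python3 -m jog '[[0,0,0,0,0,0.15,0.0],[0,0,0,0,0,0.15,0.0],[0,0,0,0,0,0.15,0.0],[0,0,0,0,0,0.125,0.0],[0,0,0,0,0,0,0]]'
python3 - <<'E'
from h import *
todo([444,-62.5,205],-1.72)
E
```

```text
time_s: 4.75
eef_pos: [509.1, -240.6, 212.3]
ee_rot: [0.002, 0.872, 0.49, 0.001]
force: [-0.2, -0.5, -1.4]
grip_width: 0.245
grip_force: 59.1
time_s: 5.65
eef_pos: [508.4, -240.2, 208.5]
ee_rot: [0.0, 0.997, -0.076, 0.0]
force: [-0.5, 0.7, -1.5]
grip_width: 0.249
grip_force: 59.1
5.65 [ 508.4 -240.2  208.5] shift [-0.0905 -0.1659  0.0035] ycur -1.723 j6 1.07 rz -0.003 z [ 0. -0. -1.]
```

```bash

python3 -m jog '[[-0.0226,-0.0415,0,0,0,0,0.0],[-0.0226,-0.0415,0,0,0,0,0.0],[-0.0226,-0.0415,0,0,0,0,0.0],[-0.0226,-0.0415,0,0,0,0,0.0],[0,0,0,0,0,0,0]]'
python3 -m jog '[[0,0,0.03,0,0,0,0.0],[0,0,0.015,0,0,0,0],[0,0,0,0,0,0,0]]'
python3 - <<'E'
from h import *
import cv2
a=eyes.capture("scene")[110:260,190:350,::-1];b=eyes.capture("top")[100:250,150:310,::-1]
cv2.imwrite("pics/s2.png",cv2.resize(np.hstack([a,b]),(800,375),interpolation=cv2.INTER_CUBIC))
todo([444,-62.5,151],-1.72)
E
```

```text
time_s: 6.15
eef_pos: [442.3, -58.5, 208.7]
ee_rot: [-0.001, 0.997, -0.072, -0.0]
force: [0.7, -0.1, -0.7]
grip_width: 0.248
grip_force: 59.4
time_s: 6.45
eef_pos: [443.3, -62.4, 161.9]
ee_rot: [-0.0, 0.997, -0.074, -0.002]
force: [0.3, 0.3, -1.2]
grip_width: 0.249
grip_force: 59.4
6.55 [444.4 -62.9 163.9] shift [-0.0005 -0.0003  0.0129] ycur -1.72 j6 1.32 rz -0.0 z [ 0.001 -0.    -1.   ]
```

View pics/s2.png

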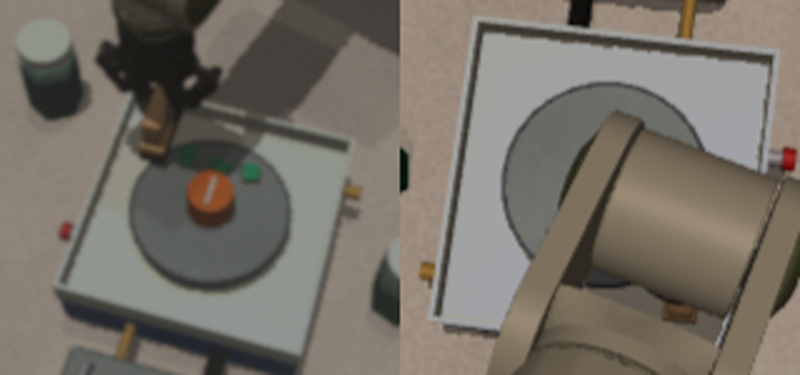

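The left crop shows the scraper held upright at the tray's right edge, with its near bottom edge at about (140,152)–(166,158). The shards at (187,155), (220,167) and (250,172) lie in front of it.

```bash
python3 - <<'E'
from h import *
for u,v in[(140,152),(166,158)]:
    p=px("scene",190+u*.4,110+v*.4,115)-[522.4,2.5,0]; print(p.round(1),"lap",(p[:2]@np.array([[.989,.147],[-.147,.989]])).round(1))
E
python3 -m jog '[[0,0,0.006,0,0,0,0],[0,0,0.004,0,0,0,0],[0,0,0,0,0,0,0]]'
```

```text
[-50.8 -84.5 115. ] lap [-37.8 -91. ]
[-47.  -54.4 115. ] lap [-38.5 -60.7]
time_s: 6.85
eef_pos: [443.9, -62.5, 153.0]
ee_rot: [-0.0, 0.997, -0.075, -0.0]
force: [-0.0, -1.1, -1.1]
grip_width: 0.245
grip_force: 59.4
```

```bash
python3 - <<'E'
from h import *
import cv2
a=eyes.capture("scene")[:,:,::-1].copy(); x0,y0,k=225,130,8
b=cv2.resize(a[y0:y0+75,x0:x0+100],(800,600),interpolation=cv2.INTER_CUBIC); b=np.clip(b*1.5,0,255).astype(np.uint8)
D=np.array([522.4,2.5]);M=np.array([[.989,.147],[-.147,.989]]).T
def P(x,y,z): return tuple(((proj("scene",[*(D+M@[x,y]),z])+.5-[x0,y0])*k).astype(int))
for t in np.arange(0,6.28,.1):
    cv2.circle(b,P(90*np.cos(t),90*np.sin(t),100),1,(0,0,255),-1); cv2.circle(b,P(25*np.cos(t),25*np.sin(t),142),1,(255,0,0),-1)
for x,y,z in[(-28,-62,103),(-28,-90,103),(-28,-62,133),(-28,-90,133),(-108,-62,103)]: cv2.circle(b,P(x,y,z),2,(0,255,255),-1)
cv2.imwrite("pics/s3.png",b); todo([444,-62.5,151])
E
```

```text
6.9 [444.1 -62.5 153.3] shift [-0.0001 -0.      0.0023] ycur -1.722 j6 1.32 z [-0.  0. -1.]
```

View pics/s3.png

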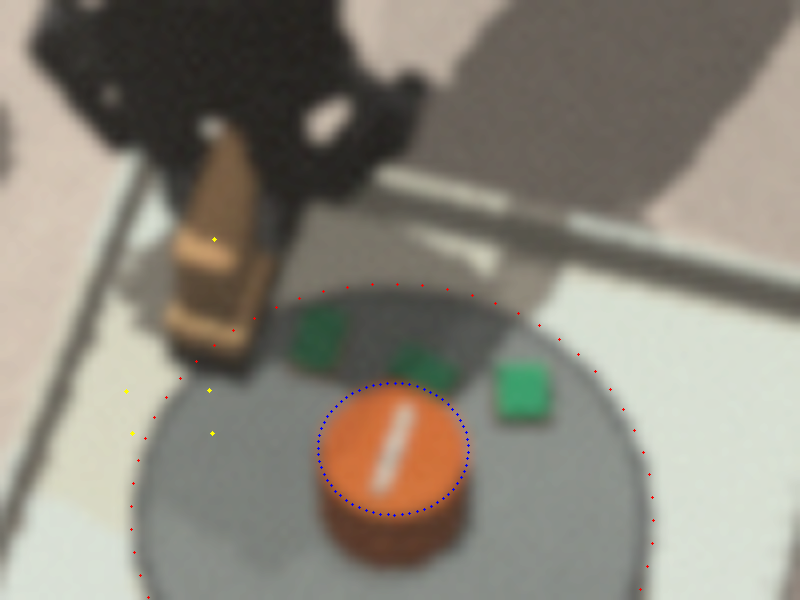

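```bash
python3 - <<'E'
from h import *
D=np.array([522.4,2.5]);M=np.array([[.989,.147],[-.147,.989]])
for x,y,z in[(-28,-62,103),(-28,-90,103),(-28,-62,133),(-28,-90,133),(-28,-62,111),(-28,-90,111)]:
    print(x,y,z,((proj("scene",[*(D+M@[x,y]),z])+.5-[225,130])*8).round())
for u,v in[(175,365),(245,380)]:
    for z in (103,108):
        p=px("scene",225+u/8-.5,130+v/8-.5,z)[:2]-D; print(u,v,z,(M.T@p).round(1))
E
```

```text
-28 -62 103 [244. 391.]
-28 -90 103 [168. 372.]
-28 -62 133 [241. 348.]
-28 -90 133 [164. 328.]
-28 -62 111 [243. 380.]
-28 -90 111 [167. 360.]
175 365 103 [-31.2 -88.4]
175 365 108 [-28.5 -87.3]
245 380 103 [-32.3 -62.9]
245 380 108 [-29.6 -61.9]
```

```bash

python3 -m jog '[[0,0,0.002,0,0,0,0],[0,0,0,0,0,0,0]]'
python3 -m jog '[[0,0,0.001,0,0,0,0],[0,0,0,0,0,0,0]]'
python3 -m jog '[[0,0,0.001,0,0,0,0],[0,0,0,0,0,0,0]]'
```

```text
time_s: 7.1
eef_pos: [444.1, -62.5, 151.2]
ee_rot: [-0.0, 0.997, -0.075, -0.0]
force: [0.4, -0.1, -0.8]
grip_width: 0.249
grip_force: 59.4
time_s: 7.3
eef_pos: [444.1, -62.5, 150.2]
ee_rot: [-0.0, 0.997, -0.076, -0.0]
force: [-0.7, -0.9, -2.1]
grip_width: 0.251
grip_force: 59.4
time_s: 7.5
eef_pos: [444.2, -62.6, 149.7]
ee_rot: [0.0, 0.997, -0.075, 0.0]
force: [-2.1, 0.7, 4.1]
grip_width: 0.248
grip_force: 60.0
```

```bash

python3 -m jog '[[0,-0.006,-0.0007,0,0,0,0],[0,-0.008,0,0,0,0,0],[0,-0.008,0,0,0,0,0],[0,-0.008,0,0,0,0,0],[0,-0.008,0,0,0,0,0]]'
python3 -m jog '[[0,-0.008,0,0,0,0,0],[0,-0.008,0,0,0,0,0],[0,-0.008,0,0,0,0,0],[0,-0.008,0,0,0,0,0],[0,-0.008,0,0,0,0,0]]'
python3 -m jog '[[0,-0.005,0,0,0,0,0],[0,-0.005,0,0,0,0,0],[0,-0.005,0,0,0,0,0],[0,-0.005,0,0,0,0,0],[0,-0.005,0,0,0,0,0]]'
python3 - <<'E'
from h import *
import cv2
a=eyes.capture("scene")[110:230,220:350,::-1]
cv2.imwrite("pics/s4.png",cv2.convertScaleAbs(cv2.resize(a,(650,600),interpolation=cv2.INTER_CUBIC),alpha=1.4))
todo([467,87,149.7],-1.72)
E
```

```text
time_s: 8.0
eef_pos: [449.9, -24.1, 149.9]
ee_rot: [-0.0, 0.997, -0.075, -0.0]
force: [0.4, 0.9, -1.0]
grip_width: 0.247
grip_force: 59.5
time_s: 8.5
eef_pos: [455.9, 15.3, 150.0]
ee_rot: [0.0, 0.997, -0.076, 0.0]
force: [-1.0, 0.2, -1.2]
grip_width: 0.251
grip_force: 59.5
time_s: 9.0
eef_pos: [459.7, 39.6, 150.0]
ee_rot: [0.0, 0.997, -0.076, 0.0]
force: [0.9, -0.7, -1.5]
grip_width: 0.248
grip_force: 59.5
9.05 [459.7  40.1 150. ] shift [ 0.0002 -0.0474  0.0003] ycur -1.722 j6 1.55 rz -0.002 z [ 0.  0. -1.]
```

View pics/s4.png

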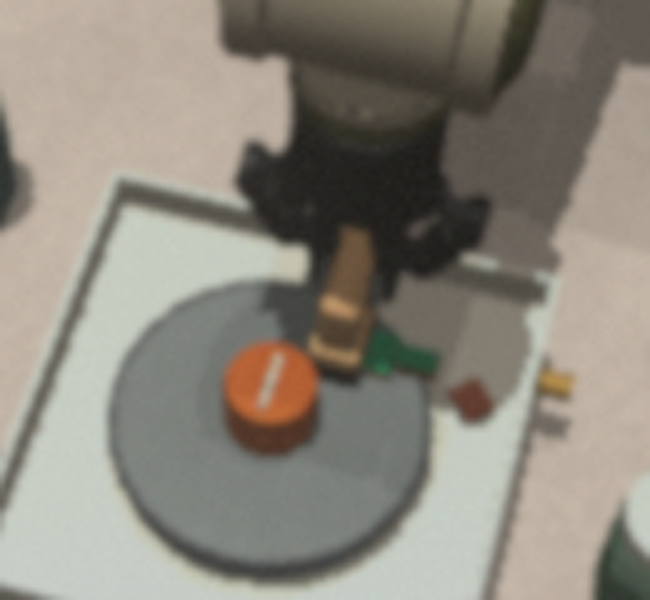

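The crop shows one shard already in the tray (470,400) and two queued in front of the scraper (380,350)/(415,360). Continuing the sweep.

```bash

python3 -m jog '[[0,-0.004,0,0,0,0,0],[0,-0.004,0,0,0,0,0],[0,-0.004,0,0,0,0,0],[0,-0.004,0,0,0,0,0],[0,-0.004,0,0,0,0,0]]'
python3 -m jog '[[0,-0.004,0,0,0,0,0],[0,-0.004,0,0,0,0,0],[0,-0.004,0,0,0,0,0],[0,-0.004,0,0,0,0,0],[0,-0.004,0,0,0,0,0]]'
python3 -m jog '[[0,-0.005,0,0,0,0,0],[0,-0.005,0,0,0,0,0],[0,-0.002,0,0,0,0,0],[0,0,0,0,0,0,0],[0,0,0,0,0,0,0]]'
python3 - <<'E'
from h import *
import cv2
a=eyes.capture("scene")[110:230,220:350,::-1]
cv2.imwrite("pics/s5.png",cv2.convertScaleAbs(cv2.resize(a,(650,600),interpolation=cv2.INTER_CUBIC),alpha=1.4))
todo([467,87,149.7],-1.72)
E
```

```text
time_s: 9.55
eef_pos: [462.7, 59.4, 150.0]
ee_rot: [0.0, 0.997, -0.076, 0.0]
force: [0.6, -0.4, -1.6]
grip_width: 0.25
grip_force: 59.5
time_s: 10.05
eef_pos: [466.0, 79.0, 150.3]
ee_rot: [0.0, 0.997, -0.075, 0.001]
force: [-0.6, -3.2, 4.7]
grip_width: 0.248
grip_force: 60.1
time_s: 10.55
eef_pos: [469.5, 90.0, 152.7]
ee_rot: [0.001, 0.997, -0.075, 0.003]
force: [-1.9, -5.1, 18.8]
grip_width: 0.252
grip_force: 62.3
10.6 [469.5  90.  152.7] shift [-0.002   0.0034  0.003 ] ycur -1.722 j6 1.67 rz -0.002 z [ 0.007 -0.002 -1.   ]
```

View pics/s5.png

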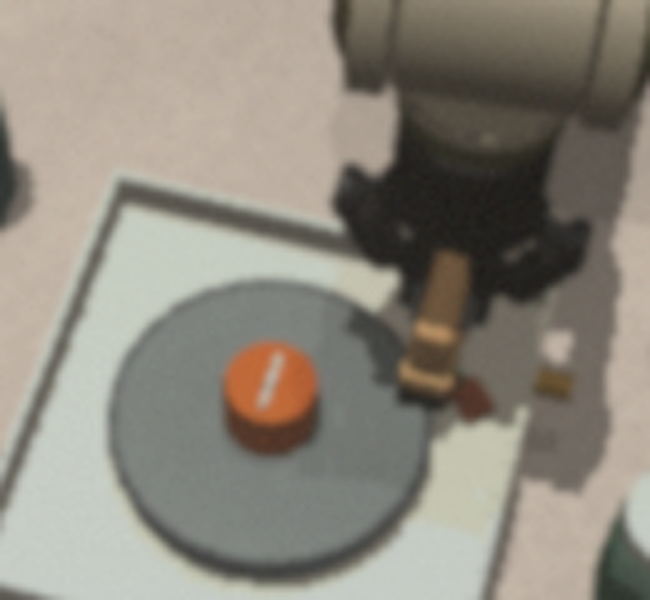

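The crop shows no shard left on top of the visible disc, and one shard in the tray at (472,398). The 19 N upward push suggests the scraper is resting on a shard. I'll raise it and look.

```bash

python3 -m jog '[[0,0,-0.005,0,0,0,0],[0,0,-0.02,0,0,0,0],[0,0.02,-0.03,0,0,0,0],[0,0.045,-0.01,0,0,0,0],[0,0.045,0,0,0,0,0]]'
python3 -m jog '[[0,0.045,0,0,0,0,0],[0,0.045,0,0,0,0,0],[0,0.045,0,0,0,0,0],[0,0,0,0,0,0,0]]'
python3 - <<'E'
from h import *
import cv2
a=eyes.capture("scene")[110:230,220:350,::-1];b=eyes.capture("top")[100:220,150:280,::-1]
cv2.imwrite("pics/s6.png",cv2.convertScaleAbs(cv2.resize(np.hstack([a,b]),(800,370),interpolation=cv2.INTER_CUBIC),alpha=1.5))
todo([470,-235,200],-1.72)
E
```

```text
time_s: 11.1
eef_pos: [451.1, -18.8, 216.5]
ee_rot: [0.0, 0.997, -0.074, 0.001]
force: [1.4, 0.2, -2.4]
grip_width: 0.249
grip_force: 59.6
time_s: 11.5
eef_pos: [429.8, -155.4, 214.8]
ee_rot: [0.0, 0.997, -0.078, -0.0]
force: [-0.4, 1.2, -2.1]
grip_width: 0.25
grip_force: 59.7
11.6 [ 430.3 -151.7  214.7] shift [0.0519 0.0763 0.0146] ycur -1.724 j6 1.13 rz -0.004 z [-0.001  0.001 -1.   ]
```

View pics/s6.png

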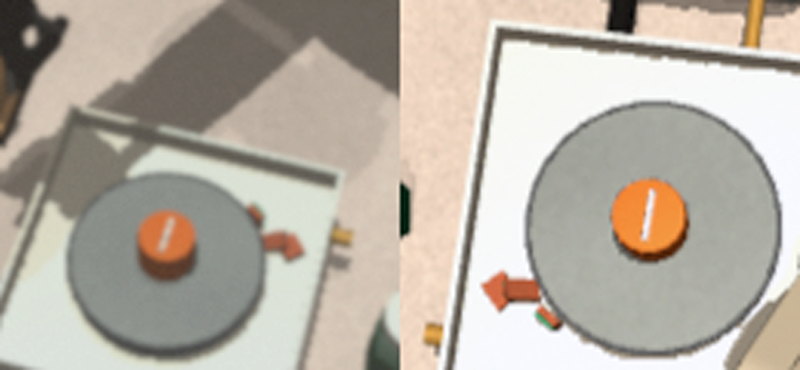

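The crops show the disc clear and all three shards in the gap: top (495,290), (522,290) and (547,317), the last one leaning on its edge against the disc side. The scraper can go back on the bench.

```bash

python3 -m jog '[[0.026,0.038,0,0,0,0,0],[0.026,0.038,0.005,0,0,0,0],[0,0,0.04,0,0,0,0],[0,0,0.04,0,0,0,0],[0,0,0.04,0,0,0,0]]'
python3 -m jog '[[0,0,0.02,0,0,0,0],[0,0,0.008,0,0,0,0],[0,0,0,0,0,0,0]]'
python3 -m jog '[[0,0,0.004,0,0,0,0],[0,0,0.003,0,0,0,0],[0,0,0,0,0,0,0]]'
```

```text
time_s: 12.1
eef_pos: [470.9, -232.8, 88.5]
ee_rot: [-0.0, 0.997, -0.075, -0.0]
force: [-0.4, -0.5, -1.6]
grip_width: 0.248
grip_force: 59.8
time_s: 12.4
eef_pos: [470.7, -233.3, 61.6]
ee_rot: [-0.0, 0.997, -0.075, -0.001]
force: [0.2, -0.9, -0.7]
grip_width: 0.251
grip_force: 59.7
time_s: 12.7
eef_pos: [470.7, -234.5, 55.4]
ee_rot: [0.0, 0.997, -0.075, 0.0]
force: [-0.3, -0.4, -0.6]
grip_width: 0.248
grip_force: 59.7
```

```bash

python3 -m jog '[[0,0,0.003,0,0,0,0],[0,0,0,0,0,0,0]]' | grep -E "pos|force:"
python3 -m jog '[[0,0,0.002,0,0,0,0],[0,0,0,0,0,0,0]]'| grep -E "pos|force:"
python3 -m jog '[[0,0,0.0015,0,0,0,0],[0,0,0,0,0,0,0]]'| grep -E "pos|force:"
```

```text
eef_pos: [470.4, -234.4, 51.9]
force: [0.8, -0.2, -1.6]
grip_force: 59.7
eef_pos: [470.5, -234.5, 49.9]
force: [-0.1, 0.4, -1.3]
grip_force: 59.8
eef_pos: [470.6, -234.6, 49.7]
force: [-4.5, 2.6, 12.7]
grip_force: 61.6
```

```bash

python3 -m jog '[[0,0,-0.0012,0,0,0,0],[0,0,0,0,0,0,0.06],[0,0,0,0,0,0,0.06],[0,0,0,0,0,0,0.06],[0,0,0,0,0,0,0.06]]' | grep -E "pos|force|width"
python3 -m jog '[[0,0,0,0,0,0,0.06],[0,0,-0.02,0,0,0,0.07],[0,0,-0.045,0,0,0,0.07],[0,0,-0.045,0,0,0,0.07],[0,0,-0.045,0,0,0,0.07]]' >/dev/null
python3 -m jog '[[0,0,0,0,0,-0.15,0.07],[0,0,0,0,0,-0.15,0.07],[0,0,0,0,0,-0.15,0.07],[0,0,0,0,0,-0.15,0.07],[0,0,0,0,0,-0.15,0.07]]' >/dev/null
python3 -m jog '[[0,0,0,0,0,-0.15,0.07],[0,0,0,0,0,-0.15,0.07],[0,0,0,0,0,-0.15,0.07],[0,0,0,0,0,-0.15,0.07],[0,0,0,0,0,-0.15,0.07]]' | grep -E "pos|force|width"
python3 - <<'E'
from h import *
import cv2
a=eyes.capture("scene")[130:280,140:300,::-1]
cv2.imwrite("pics/s7.png",cv2.convertScaleAbs(cv2.resize(a,(640,600),interpolation=cv2.INTER_CUBIC),alpha=1.4))
todo([523,2.7,205],-0.2)
E
```

```text
eef_pos: [470.5, -234.5, 49.6]
force: [0.1, -0.3, -0.3]
grip_width: 0.702
grip_force: 0.0
eef_pos: [470.5, -234.4, 204.6]
force: [0.3, 0.4, 0.0]
grip_width: 0.824
grip_force: 0.0
15.35 [ 470.5 -234.4  204.6] shift [ 0.2429  0.0024 -0.0003] ycur -0.208 j6 -0.48 rz -0.008 z [-0.  0. -1.]
```

View pics/s7.png

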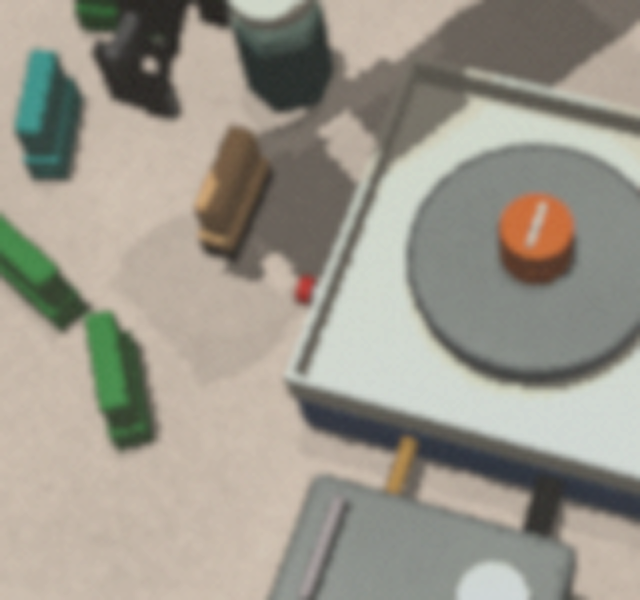

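The crop shows the scraper standing upright on the bench at (232,195), and the cap on its spindle at (537,235). On to the cap.

```bash

python3 -m jog '[[0.0486,0.0005,0,0,0,0,0.07],[0.0486,0.0005,0,0,0,0,0.07],[0.0486,0.0005,0,0,0,0,0.07],[0.0486,0.0005,0,0,0,0,0.07],[0.0486,0.0005,0,0,0,0,0.07]]' >/dev/null
python3 -m jog '[[0,0,0,0,0,0,0.07],[0,0,0.02,0,0,0,0.07],[0,0,0,0,0,0,0.07]]' | grep -E "pos|force|width"
python3 -c "
from h import *
todo([523,2.7,127],-0.2)"
```

```text
eef_pos: [525.4, 2.0, 182.8]
force: [0.3, 0.2, 0.2]
grip_width: 0.822
grip_force: 0.0
16.15 [525.4   2.  182.8] shift [ 0.0001 -0.0022  0.0558] ycur -0.224 j6 0.0 rz -0.024 z [-0.004  0.001 -1.   ]
```

```bash

python3 -m jog '[[0,-0.001,0.025,0,0,0,0.07],[0,0,0.02,0,0,0,0.07],[0,0,0.0105,0,0,0,0.07],[0,0,0,0,0,0,0.07]]' | grep -E "pos|force|width"
python3 -c "
from h import *
todo([523,2.7,127],-0.2)"
python3 -m jog '[[0,0,0,0,0,0,0.03],[0,0,0,0,0,0,0.03],[0,0,0,0,0,0,0.03],[0,0,0,0,0,0,0.03],[0,0,0,0,0,0,0.03]]' 60 | grep -E "pos|force|width"
python3 -c "
from h import *
todo([523,2.7,127],-0.2);print(sense()['wrist_torque'],sense()['joints'])"
```

```text
eef_pos: [525.1, 1.8, 128.6]
force: [-0.0, 0.7, -0.2]
grip_width: 0.818
grip_force: 0.0
16.55 [525.1   1.8 128.6] shift [ 0.0004 -0.0022  0.0016] ycur -0.224 j6 0.0 rz -0.024 z [-0.002  0.    -1.   ]
eef_pos: [526.1, 1.9, 130.8]
force: [-0.3, -1.0, 5.2]
grip_width: 0.562
grip_force: 62.1
17.05 [526.1   1.9 130.8] shift [ 0.     -0.0032  0.0038] ycur -0.222 j6 0.0 rz -0.022 z [ 0.002 -0.001 -1.   ]
[-0.0685959   0.28485649  0.01037928] [-2.19078448e-01  4.29359544e-01  1.64296248e+00 -2.70679422e-04
  1.06666583e+00  3.30186104e-03]
```

```bash
T='import rig;s=rig.sense();print(s["time_s"],s["wrist_torque"].round(2),s["joints"][5].round(3),s["force"].round(1))'
for k in 1; do python3 -m jog '[[0,0,0,0,0,-0.08,0.03],[0,0,0,0,0,0,0.03]]' >/dev/null; python3 -c "$T"; done
python3 -m jog '[[0,0,0,0,0,-0.08,0.03],[0,0,0,0,0,0,0.03]]' >/dev/null; python3 -c "$T"
python3 -m jog '[[0,0,0,0,0,-0.08,0.03],[0,0,0,0,0,0,0.03]]' >/dev/null; python3 -c "$T"
python3 -m jog '[[0,0,0,0,0,-0.08,0.03],[0,0,0,0,0,0,0.03]]' >/dev/null; python3 -c "$T"
```

```text
17.25 [0.24 0.21 0.04] -0.079 [-0.3  0.8  6.2]
17.45 [ 0.75  0.11 -0.07] -0.159 [-0.8  4.   6.6]
17.65 [ 0.88  0.17 -0.54] -0.238 [-0.4  5.8  6.8]
17.85 [-0.15  0.52 -0.92] -0.317 [-0.7 -0.6  9. ]
```

CCW meets a rising resisting torque (about 0.9 N m) after roughly 0.2 rad. Now trying clockwise.

```bash
T='import rig;s=rig.sense();print(s["time_s"],s["wrist_torque"].round(2),s["joints"][5].round(3),s["force"].round(1),s["grip_width"])'
python3 -m jog '[[0,0,0,0,0,0.12,0.03],[0,0,0,0,0,0.12,0.03],[0,0,0,0,0,0.12,0.03],[0,0,0,0,0,0,0.03]]' >/dev/null; python3 -c "$T"
python3 -m jog '[[0,0,0,0,0,0.12,0.03],[0,0,0,0,0,0.12,0.03],[0,0,0,0,0,0,0.03]]' >/dev/null; python3 -c "$T"
python3 -m jog '[[0,0,0,0,0,0.12,0.03],[0,0,0,0,0,0.12,0.03],[0,0,0,0,0,0,0.03]]' >/dev/null; python3 -c "$T"
```

```text
18.25 [-0.31 -0.   -0.04] 0.045 [ 0.8 -0.6  6.3] 0.5630688367504478
18.55 [-0.26  0.12 -0.06] 0.284 [-0.3 -0.4  7.5] 0.5606146263104358
18.85 [-0.3   0.24 -0.13] 0.524 [-1.3 -1.2  8.9] 0.566880397052825
```

```bash
T='import rig;s=rig.sense();print(s["time_s"],s["wrist_torque"].round(2),s["joints"][5].round(3),s["force"].round(1),s["eef_pos"].round(1),s["grip_width"])'
python3 -m jog '[[0,0,0,0,0,0.12,0.03],[0,0,0,0,0,0.12,0.03],[0,0,0,0,0,0.12,0.03],[0,0,0,0,0,0.12,0.03],[0,0,0,0,0,0,0.03]]' >/dev/null; python3 -c "$T"
python3 -m jog '[[0,0,0,0,0,0.12,0.03],[0,0,0,0,0,0.12,0.03],[0,0,0,0,0,0.12,0.03],[0,0,0,0,0,0.12,0.03],[0,0,0,0,0,0.08,0.03]]' >/dev/null; python3 -c "$T"
python3 -m jog '[[0,0,-0.003,0,0,0,0.03],[0,0,-0.003,0,0,0,0.03],[0,0,0,0,0,0,0.03]]' >/dev/null; python3 -c "$T"
```

```text
19.35 [-0.46  0.59 -0.07] 1.004 [-1.8 -1.8  8.6] [525.9   1.7 130.7] 0.5632522065738698
19.85 [-0.39  0.84  0.12] 1.565 [-4.5 -1.6  9.3] [525.6   1.8 130.7] 0.5671855617259263
20.15 [ 0.13  0.21 -0.02] 1.561 [-1.3  1.3 -1.2] [525.4   2.4 135.5] 0.5613055702783353
```

It lifts free (−1.2 N, about the cap's own weight). Raising to about 10 cm.

```bash
T='import rig;s=rig.sense();print(s["time_s"],s["force"].round(1),s["eef_pos"].round(1),s["grip_width"],s["grip_force"])'
python3 -m jog '[[0,0,-0.008,0,0,0,0.03],[0,0,-0.008,0,0,0,0.03],[0,0,-0.02,0,0,0,0.03],[0,0,-0.03,0,0,0,0.03],[0,0,-0.025,0,0,0,0.03]]' >/dev/null; python3 -c "$T"
python3 -m jog '[[0,0,-0.006,0,0,0,0.03],[0,0,0,0,0,0,0.03],[0,0,0,0,0,0,0.03],[0,0,0,0,0,0,0.03],[0,0,0,0,0,0,0.03]]' >/dev/null; python3 -c "$T"
python3 - <<'E'
from h import *
import cv2
a=eyes.capture("scene")[60:270,130:400,::-1]
cv2.imwrite("pics/s8.png",cv2.convertScaleAbs(cv2.resize(a,(771,600),interpolation=cv2.INTER_CUBIC),alpha=1.4))
E
```

```text
20.65 [ 0.3  0.2 -0.7] [525.7   2.2 228.4] 0.5591474854129397 62.08335041999817
21.15 [ 0.2 -0.5 -1. ] [525.2   2.3 231.3] 0.5606991197221219 62.12979555130005
```

View pics/s8.png

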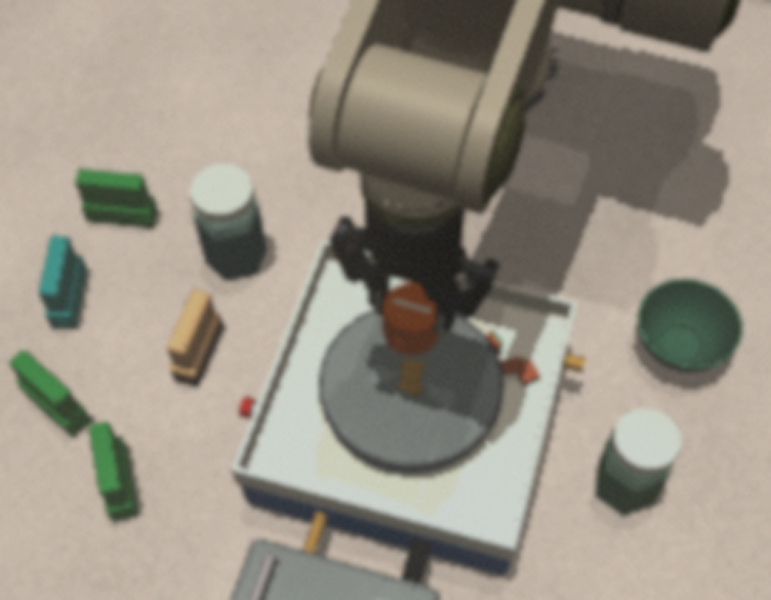

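The picture shows the cap held upright at (410,318) with the brass stub bare at (412,378). The shards are in the tray at (495,342), (510,368) and (530,372), the scraper stands at (195,335), and the jars and bowl are in place.

```bash
python3 -c "
from rig import finish_job
print(finish_job())"
```

```text
the job is handed in; nothing more can be done
None
```

The job is handed in: all three shards are in the drip tray, the scraper is back on the bench, and the cap (left-hand thread, undone clockwise) is held about 10 cm above the disc, with the jars and bowl where they stood. The hand-in gave no verdict.

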